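# Push the loaded meal crate home in the dispatch bay

## Robot

A 7-joint arm with a two-finger parallel gripper is mounted at the origin on the work surface. World frame = base frame: x ahead of the robot, y to its left, z up, the work surface at z = 0. Lengths are in m, angles in rad, forces in N, time in s.
With the tool pointing down it reaches from about 0.35 to 0.9 m from the base axis. Payload 8.1 kg.
Tool frame: the origin (TCP) lies on the centre line of the jaws, within the pads' length; the fingertips stand arm.tips_ahead ahead of it and the grasp point (between the pads) lies 8 mm behind it (arm.tips_ahead is the distance from the TCP to the fingertips, in m); z points along the fingers, y is the direction in which the jaws open and shut (so a half turn about z gives the same grasp; the last joint's range is limited). The gripper opens to 92 mm and grips with 3 to 60 N. Pads are 19 mm wide; open, the fingers measure 130 mm over their backs; the gripper's body (75 mm by 190 mm) begins 47 mm behind the grasp point.
Start: joints at [-1.217, 0.434, 0.025, 1.573, -0.012, 1.134, -0.075], TCP at [0.276, 0.561, 0.238] pointing down, gripper open.
Joint ranges: [-2.62, 2.62], [-0.44, 2.09], [-1.27, 1.32], [0.08, 2.57], [-1.32, 4.46], [0.12, 2], [-2.74, 2.74]. Speed limits (rad/s): [2.22, 2.22, 3.01, 3.01, 3.14, 3.14, 3.14].

## Interface

Orientations are given as a rotation vector (axis times angle).
In Python, from cell import arm gives the robot as it stands. The module is installed in compiled form; this text tells all that it offers.
- The arm moves only by the tool jog_arm, never from a script. Its argument "moves" is a list of rows, each an object with "twist": the turn, a rotation vector about the tool's x, y, z in units of 10 degrees (1.0 is 10 degrees), a list of three; "xyz": the shift along the tool's x, y, z in units of 60 mm (1.0 is 60 mm), a list of three; "grip": the closure, from -1 (fully open) to 1 (shut). A call has 1 to 5 rows; each row is the pose to reach, as a shift and turn from the pose commanded when the call began, along the tool's axes at that moment; what a row does not reach only later rows make up. A row lasts 1/8 s, in which the tool goes at most 62.5 mm and 10.7 degrees, less where a joint would pass 70% of its speed; a pose out of reach is approached as far as the arm can. A call with a gripper value outside its range is refused whole. The fingers move at their own pace and stop on an object; "force" is the grip in N (left out, the last holds). Time passes only in rows, so rows that repeat a pose let the fingers close. It gives the time, the measured TCP pose, the force and the opening at its end, in the units of the state.
- arm.observe(): the state, without advancing time (a new reading comes with each control period).
- arm.get_image(name): name is "scene" or "top"; returns the picture (400x640x3 uint8, blue, green, red); there is no depth.
- arm.camera_params(name): a dict with "mtx" (3x3 intrinsics, pixels), "k1" (the pictures are not rectified: a ray, as slopes to the right and down, at radius r is drawn at 1 + k1 r^2 times it, then the intrinsics apply), "T" (4x4, takes a point from camera to world coordinates). Camera axes: x right, y down, z forward; pixel columns grow to the right and rows downward; lengths in m; the calibration is good to about 2 mm. A picture is of the moment at which its call begins. camera_params takes no time and is no camera call.
- arm.sign_off(): hands the job in, once; it reports no verdict.
The state is a dict: "clock": time; "joints": joint angles; "dq": joint speeds; "joint_efforts": joint torques, N m; "position": TCP position; "ee_rot": TCP orientation; "force": force on the tool from outside, world axes, zero at the start; "ft_torque": the same for the moment, N m; "width": opening from 0.0 (shut) to 1.0 (fully open).
Only numpy, scipy, OpenCV 4.12 (cv2) and the standard library are available. Lean on these libraries where they do the work, as an engineer would, in place of code of your own. Each camera call takes 0.05 s, during which the arm holds its last target. There are 200 camera calls.

## Task

Push the tall loaded meal crate across the table into the steel dispatch bay until it stands fully home and square against the back stop. Push it low, at its foot, so that it slides and never tips; do not lift or carry it. Leave the sauce bottle, the cup and the small meal box where they are, and finish with the arm clear of everything.

Things in the scene. Friction and masses are not known exactly. Their poses are not given: they have to be found in the camera images.
- crate: Tall grey plastic crate full of white meal boxes, 0.8 to 1.2 kg, loose on the table: 100 mm deep (x), 160 mm wide (y), 227 mm high, with ribs 3 mm proud of its walls. It tips if pushed high up, slides if pushed at its foot. Origin: centre of the crate's underside, not counting the foot step on its near side (-x). x points away from the step, z up.
- step (a point): Middle of the upright near face of the crate's foot step, the face to push on: 86 mm from the crate's origin towards -x, 22 mm above the table. The step is grey plastic, 36 mm deep, 140 mm wide, its top 42 mm above the table. Axes as the crate's.
- bay: Dispatch bay of steel bars fixed to the table, open towards the robot (-x), no floor plate. Origin: on the table where the crate's origin stands when fully home; x points into the bay, z up. Side guides 12 mm thick, 25 mm high, inner faces 95 mm either side of the middle line. The crate starts 115 to 145 mm before home, up to 20 mm off the middle line, up to 0.15 rad askew.
- stop (a point): Foot of the near face of the bay's back stop, 50 mm beyond the bay's origin (the crate's far wall meets it). The stop is a steel bar 214 mm wide, 60 mm high, 12 mm thick. Axes as the bay's.
- mouth (a point): Middle of the bay's mouth at table height, 108 mm before the bay's origin; here the flared ends of the guides, turned out by 0.45 rad over their last 50 mm, are about 240 mm apart inside. Axes as the bay's.
- sauce: Bystander: clear plastic sauce bottle with white cap, 54 mm wide, 170 mm high, standing loose beside the bay. Origin: centre of its underside.
- cup: Bystander: steel cup, 72 mm wide, 85 mm high, standing loose beside the bay. Origin: centre of its underside.
- sidebox: Bystander: small closed white meal box, 94 x 59 mm, 53 mm high, lying loose beside the bay. Origin: centre of its underside.

How it is judged:
At the end, for the whole second after the job is handed in: The crate stands upright and at rest on the table between the side guides, its origin within 10 mm of home along the bay and within 25 mm of the middle line, its front square with the back stop within 0.10 rad (x of crate in the frame of bay between -0.01 and 0.01 m and y of crate in the frame of bay between -0.025 and 0.025 m and angle between the x axis of crate and the x axis of bay, either way round below 0.1 rad and z of crate in the frame of bay below 0.006 m and angle between crate's own z axis and vertical below 0.05 rad and linear speed of crate below 0.01 m/s); the robot touches nothing.
It fails at once if the crate is tipped (leans more than 0.12 rad) (angle between crate's own z axis and vertical above 0.12 rad).
It fails at once if the crate is lifted (more than 12 mm off the table) (height (world z) of crate above 0.012 m).
It fails at once if the sauce bottle is moved more than 15 mm (distance of sauce from where it was at the start of the episode above 0.015 m).
It fails at once if the cup is moved more than 15 mm (distance of cup from where it was at the start of the episode above 0.015 m).
It fails at once if the small meal box is moved more than 15 mm (distance of sidebox from where it was at the start of the episode above 0.015 m).
It also fails if it takes over 45 s, if anything falls off the work surface, if the arm or the gripper's body presses on something with over 40 N, if the wrist force passes 120 N, or if a joint passes its speed limit or range.

## Working session

There is one attempt and no reset: what is moved stays moved. The work goes in short steps, Python scripts to look and compute and a tool call to move; the robot and the scene stay as the last step left them, time stands still between calls to the robot, and variables do not carry over. Pictures are saved under pics/ and viewed, about 8 in all and at most 12, crops included, and the job is handed in when it is done.

Besides the shell and the picture viewer there is one more tool, called as name(argument=value, ...) on one line, values as JSON. jog_arm: Moves the arm, as the interface text tells. Its arguments: {"type":"object","properties":{"moves":{"type":"array","items":{"type":"object","properties":{"twist":{"type":"array","items":{"type":"number"}},"xyz":{"type":"array","items":{"type":"number"}},"grip":{"type":"number"}}}},"force":{"type":"number"}},"required":["moves"]}

```bash
mkdir -p pics; python3 - <<'E'
from cell import arm
import cv2,numpy as np
a=arm.get_image("scene");b=arm.get_image("top")
cv2.imwrite("pics/s0.png",a);cv2.imwrite("pics/t0.png",b)
for n in("scene","top"):
    p=arm.camera_params(n);print(n,np.round(p["mtx"],1).tolist(),p["k1"],np.round(p["T"],3).tolist())
print(arm.observe(),arm.tips_ahead)
E
```

```text
scene [[492.0, 0.0, 316.4], [0.0, 492.0, 199.3], [0.0, 0.0, 1.0]] -0.09373453432669547 [[-0.462, 0.576, -0.674, 1.221], [0.887, 0.289, -0.361, 0.366], [-0.013, -0.764, -0.645, 0.671], [0.0, 0.0, 0.0, 1.0]]
top [[410.9, 0.0, 315.7], [0.0, 410.9, 197.4], [0.0, 0.0, 1.0]] -0.022227098880975675 [[0.115, -0.972, 0.206, 0.423], [-0.993, -0.112, 0.022, 0.037], [0.002, -0.208, -0.978, 0.858], [0.0, 0.0, 0.0, 1.0]]
{'clock': 0.1, 'joints': array([-1.21659519,  0.43513727,  0.02498599,  1.57398842, -0.01157021,
        1.13398841, -0.07510293]), 'dq': array([ 0.00052859, -0.00127005,  0.00019956, -0.00342077, -0.00189066,
        0.00040379, -0.00067657]), 'joint_efforts': array([ 1.43147365e-03, -6.69117737e+01,  9.86932777e-01, -3.15146434e+01,
       -6.06379774e-02,  3.72739148e-02,  7.19259856e-05]), 'position': array([0.2755458 , 0.56050244, 0.23704039]), 'ee_rot': array([-7.11391878e-01, -3.05982667e+00,  2.14925768e-03]), 'force': array([0.58295525, 0.63959956, 0.26269461]), 'ft_torque': array([-0.03908694, -0.03942077, -0.00733317]), 'width': 1.0009673218017723} 0.011
```

View pics/s0.png

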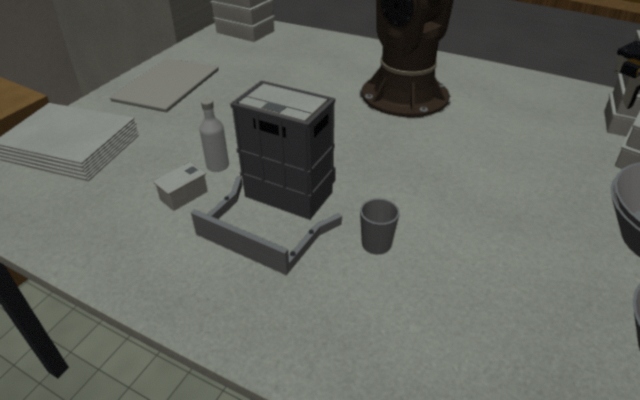

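View pics/t0.png

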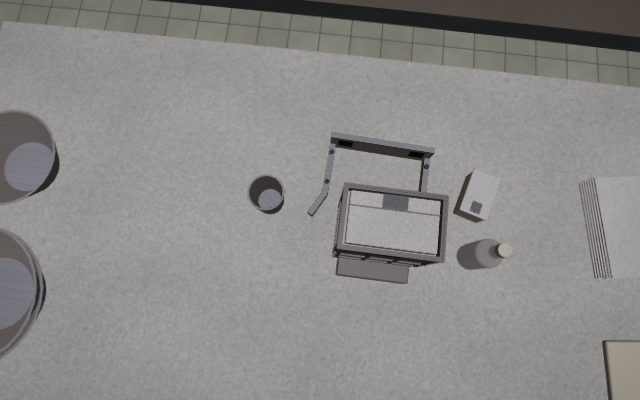

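The scene view shows the crate at about (285,150), standing in front of the bay. In the top view the bay's stop runs (332,137)-(433,152), the step is at (337,258)-(408,280), the cup at (266,193), the box at (478,195) and the bottle at (490,252). I'll enlarge the top view to get corners.

```bash
cat > h.py <<'E'
from cell import arm
import cv2,numpy as np
def ray(n,px):
    p=arm.camera_params(n);K=p["mtx"];T=p["T"]
    d=(np.array(px,float)-[K[0][2],K[1][2]])/[K[0][0],K[1][1]]
    u=d.copy()
    for _ in range(10): u=d/(1+p["k1"]*(u@u))
    return T[:3,3],T[:3,:3]@np.r_[u,1]
def at(n,px,z):
    o,d=ray(n,px);return o+d*(z-o[2])/d[2]
def pix(n,X):
    p=arm.camera_params(n);K=p["mtx"];T=p["T"]
    c=T[:3,:3].T@(np.array(X)-T[:3,3]);u=c[:2]/c[2];u=u*(1+p["k1"]*(u@u))
    return u*[K[0][0],K[1][1]]+[K[0][2],K[1][2]]
E
python3 - <<'E'
import cv2
b=cv2.imread("pics/t0.png")[120:300,235:515]
b=cv2.convertScaleAbs(b,alpha=1.6,beta=10)
cv2.imwrite("pics/t0c.png",cv2.resize(b,(784,504),interpolation=cv2.INTER_CUBIC)) # x2.8
E
```

```text
(no output)
```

View pics/t0c.png

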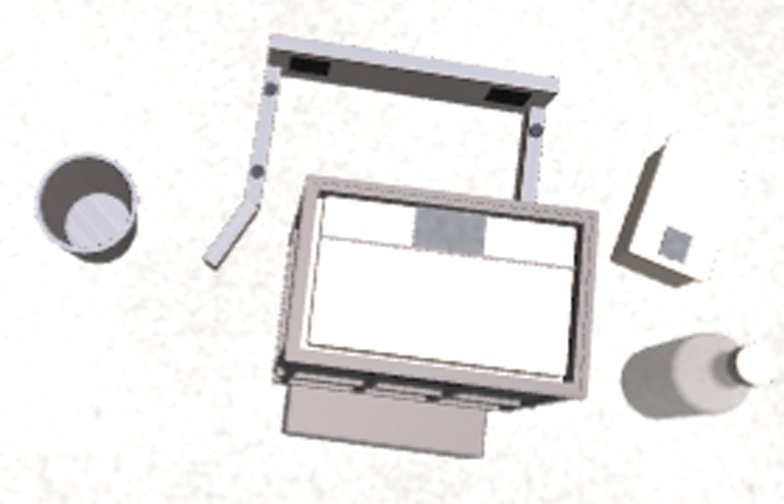

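The crop (scale 2.8, offset 235,120) shows the step's near top edge at (283,433)-(482,457), the rim corners at (307,177), (599,211), (584,398) and (285,362), and the stop's near top edge at (269,50)-(556,90).

```bash
python3 - <<'E'
from h import *
f=lambda p,z:at("top",np.array(p)/2.8+[235,120],z)[:2]
def seg(n,a,b,z):
    A,B=f(a,z),f(b,z);d=A-B
    print(n,A.round(4),B.round(4),"mid",((A+B)/2).round(4),"len",np.linalg.norm(d).round(4),"yaw",np.arctan2(-d[0],d[1]).round(3));return (A+B)/2,np.arctan2(-d[0],d[1])
s,y=seg("stop",(269,50),(556,90),.06)
bay=s-.05*np.array([np.cos(y),np.sin(y)]);print("bay",bay,y)
m,c=seg("step",(283,433),(482,457),.042)
seg("rimfar",(307,177),(599,211),.227);seg("rimnear",(285,362),(584,398),.227)
R=np.mean([f(p,.227) for p in[(307,177),(599,211),(584,398),(285,362)]],0);print("rim centre",R)
o=m+.086*np.array([np.cos(c),np.sin(c)]);print("crate from step",o)
r=lambda v:np.array([[np.cos(y),np.sin(y)],[-np.sin(y),np.cos(y)]])@v
print("in bay",r(o-bay),r(R-bay),c-y,"step in bay",r(m-bay))
for g in[((269,78),),((257,205),),((210,266),),((529,110),)]:print(f(g[0],.025), r(f(g[0],.025)-bay))
print("cup",f((90,232),0),"bottle",f((655,390),0),"box",f((640,265),0))
E
```

```text
stop [0.7188 0.0383] [ 0.7126 -0.1724] mid [ 0.7157 -0.0671] len 0.2108 yaw -0.03
bay [ 0.66570494 -0.06557285] -0.02960917179838379
step [ 0.4465 -0.0015] [ 0.4459 -0.1408] mid [ 0.4462 -0.0711] len 0.1393 yaw -0.004
rimfar [0.5841 0.0087] [ 0.5835 -0.1566] mid [ 0.5838 -0.074 ] len 0.1652 yaw -0.004
rimnear [0.4793 0.0102] [ 0.4784 -0.1535] mid [ 0.4788 -0.0717] len 0.1637 yaw -0.005
rim centre [ 0.53130823 -0.07281468]
crate from step [ 0.53220649 -0.07152774]
in bay [-0.13326364 -0.00990448] [-0.13412341 -0.01121745] 0.025162392312245534 step in bay [-0.21923642 -0.01206822]
[0.70946232 0.03596701] [0.04073213 0.10279079]
[0.61018425 0.0342455 ] [-0.05845146  0.09813091]
[0.56068154 0.06347323] [-0.10879776  0.12588032]
[ 0.70702978 -0.16210401] [ 0.04416452 -0.09526543]
cup [0.58031636 0.15792371] bottle [ 0.51010978 -0.27437288] box [ 0.60291843 -0.25933208]
```

Bay is at (0.666,-0.066) with yaw -0.03. The crate sits 133 mm before home, 10 mm right of the middle line and 0.025 rad askew. The lengths come out close to the sizes given (211/214 and 139/140 mm). Next I plan the approach: jaws open across the step, tool tilted 10° so the gripper body leans away from the crate.

```bash
cat > plan.py <<'E'
from h import *
from scipy.spatial.transform import Rotation as Ro
Y=-0.03
def goal(yaw=Y,tilt=0.17):
    y=np.array([-np.sin(yaw),np.cos(yaw),0]);f=np.array([np.cos(yaw),np.sin(yaw),0])
    z=np.sin(tilt)*f-np.cos(tilt)*np.array([0,0,1]);return Ro.from_matrix(np.c_[np.cross(y,z),y,z])
def show(targets,start=None):
    s=arm.observe();p=s["position"] if start is None else start[0];R=Ro.from_rotvec(s["ee_rot"]) if start is None else start[1]
    print(s["clock"],p.round(4),s["force"].round(1))
    for t,G in targets: print("xyz",(R.inv().apply(np.array(t)-p)/.06).round(2).tolist(),"twist",np.degrees((R.inv()*G).as_rotvec()/10).round(2).tolist())
E
python3 - <<'E'
from plan import *
s=arm.observe();R0=Ro.from_rotvec(s["ee_rot"]);p0=s["position"]
G=goal();
show([((.36,.40,.24),R0),((.40,.15,.24),G),((.395,-.068,.24),G)])
show([((.395,-.068,.15),G),((.395,-.068,.024),G)],start=(np.array((.395,-.068,.24)),G))
E
```

```text
0.1 [0.2755 0.5605 0.237 ] [0.6 0.6 0.3]
xyz [-2.44, -1.78, -0.05] twist [0.0, 0.0, 0.0]
xyz [-4.88, -5.23, -0.04] twist [-0.22, -0.96, -2.44]
xyz [-6.41, -8.52, -0.04] twist [-0.22, -0.96, -2.44]
0.1 [ 0.395 -0.068  0.24 ] [0.6 0.6 0.3]
xyz [0.25, 0.0, 1.48] twist [0.0, 0.0, 0.0]
xyz [0.61, 0.0, 3.55] twist [0.0, 0.0, 0.0]
```

jog_arm(moves=[{"xyz": [-1.2, -0.9, -0.05], "twist": [0, 0, 0], "grip": -1}, {"xyz": [-2.0, -1.6, -0.05], "twist": [0, 0, -0.6], "grip": -1}, {"xyz": [-2.44, -2.2, -0.05], "twist": [0, 0, -1.2], "grip": -1}, {"xyz": [-3.0, -2.9, -0.05], "twist": [0, -0.4, -1.8], "grip": -1}, {"xyz": [-3.5, -3.5, -0.05], "twist": [-0.2, -0.96, -2.44], "grip": -1}])

```text
clock: 0.72
position: [0.3727, 0.2772, 0.2405]
ee_rot: [0.043, 2.969, -0.007]
force: [0.3, -0.1, 1.0]
width: 1.0
```

jog_arm(moves=[{"xyz": [-0.3, -1.0, 0.05], "twist": [0, 0, 0], "grip": -1}, {"xyz": [-0.5, -2.0, 0.05], "twist": [0, 0, 0], "grip": -1}, {"xyz": [-0.54, -3.0, 0.09], "twist": [0, 0, 0], "grip": -1}, {"xyz": [-0.54, -4.0, 0.09], "twist": [0, 0, 0], "grip": -1}, {"xyz": [-0.54, -4.9, 0.09], "twist": [0, 0, 0], "grip": -1}])

```text
clock: 1.35
position: [0.3949, -0.0172, 0.2412]
ee_rot: [0.046, 2.971, -0.005]
force: [1.2, -0.3, -0.3]
width: 0.998
```

```bash
python3 - <<'E'
from plan import *
G=goal()
show([((.39,-.069,.24),G),((.39,-.069,.024),G)])
print(arm.observe()["joints"].round(2))
E
```

```text
1.35 [ 0.3949 -0.0172  0.2412] [ 1.2 -0.3 -0.3]
xyz [0.06, -0.87, 0.01] twist [-0.01, 0.0, -0.0]
xyz [0.67, -0.86, 3.56] twist [-0.01, 0.0, -0.0]
[-0.52 -0.09  0.38  2.22  0.08  0.83  1.35]
```

jog_arm(moves=[{"xyz": [0.06, -0.87, 0.01], "twist": [0, 0, 0], "grip": -1}, {"xyz": [0.2, -0.87, 0.8], "twist": [0, 0, 0], "grip": -1}, {"xyz": [0.37, -0.87, 1.8], "twist": [0, 0, 0], "grip": -1}, {"xyz": [0.52, -0.87, 2.7], "twist": [0, 0, 0], "grip": -1}, {"xyz": [0.66, -0.87, 3.5], "twist": [0, 0, 0], "grip": -1}])

```text
clock: 1.98
position: [0.3901, -0.0675, 0.0258]
ee_rot: [0.043, 2.972, -0.008]
force: [2.4, 1.4, 0.3]
width: 1.002
```

```bash
python3 - <<'E'
from plan import *
b=arm.get_image("top");cv2.imwrite("pics/t1.png",cv2.resize(b[110:310,200:520],(800,500),interpolation=cv2.INTER_CUBIC))
G=goal()
show([((.43,-.071,.024),G),((.445,-.0698,.024),G),((.5,-.067,.024),G),((.565,-.063,.024),G)])
print(arm.observe()["joints"].round(2))
E
```

```text
2.025 [ 0.3866 -0.0675  0.0208] [-0.8  0.3 -3. ]
xyz [-0.72, -0.04, 0.06] twist [-0.01, -0.06, -0.01]
xyz [-0.97, -0.01, 0.1] twist [-0.01, -0.06, -0.01]
xyz [-1.87, 0.07, 0.25] twist [-0.01, -0.06, -0.01]
xyz [-2.94, 0.17, 0.42] twist [-0.01, -0.06, -0.01]
[-0.1   0.4   0.18  2.48 -0.58  0.13  2.17]
```

View pics/t1.png

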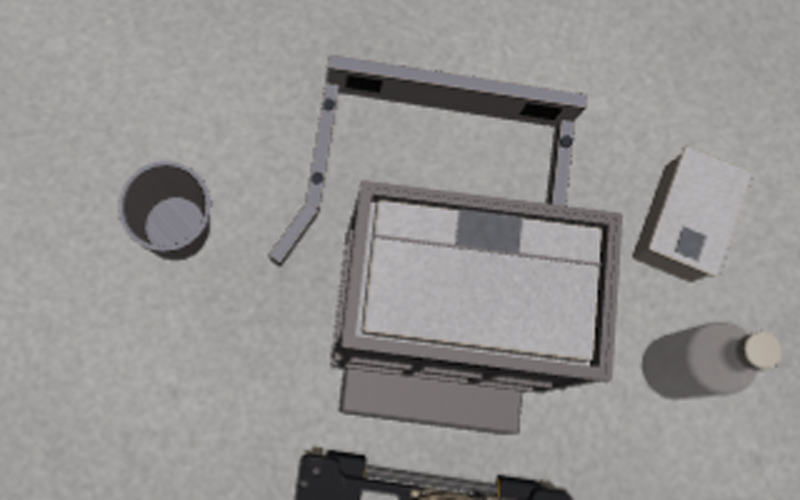

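The top view shows the gripper centred behind the step (gripper about x 436, step about x 430 in the crop), and nothing has been disturbed. I'll close in gently.

jog_arm(moves=[{"xyz": [-0.2, 0, 0.0], "twist": [0, 0, 0], "grip": -1}, {"xyz": [-0.4, -0.02, 0.02], "twist": [0, 0, 0], "grip": -1}, {"xyz": [-0.52, -0.04, 0.04], "twist": [0, 0, 0], "grip": -1}, {"xyz": [-0.62, -0.04, 0.05], "twist": [0, 0, 0], "grip": -1}, {"xyz": [-0.7, -0.04, 0.06], "twist": [0, 0, 0], "grip": -1}])

```text
clock: 2.65
position: [0.4331, -0.0706, 0.032]
ee_rot: [0.043, 2.97, -0.006]
force: [0.1, -0.2, -0.7]
width: 1.005
```

jog_arm(moves=[{"xyz": [-0.07, 0, 0.01], "twist": [0, 0, 0], "grip": -1}, {"xyz": [-0.14, 0.0, 0.02], "twist": [0, 0, 0], "grip": -1}, {"xyz": [-0.21, 0.01, 0.03], "twist": [0, 0, 0], "grip": -1}, {"xyz": [-0.28, 0.02, 0.04], "twist": [0, 0, 0], "grip": -1}, {"xyz": [-0.35, 0.03, 0.05], "twist": [0, 0, 0], "grip": -1}])

```text
clock: 3.28
position: [0.451, -0.0697, 0.031]
ee_rot: [0.045, 2.976, -0.005]
force: [-3.7, -0.1, -0.6]
width: 1.001
```

jog_arm(moves=[{"xyz": [-0.14, 0.01, 0.03], "twist": [0, 0, 0], "grip": -1}, {"xyz": [-0.28, 0.02, 0.06], "twist": [0, 0, 0], "grip": -1}, {"xyz": [-0.42, 0.03, 0.09], "twist": [0, 0, 0], "grip": -1}, {"xyz": [-0.56, 0.05, 0.12], "twist": [0, 0, 0], "grip": -1}, {"xyz": [-0.7, 0.06, 0.15], "twist": [0, 0, 0], "grip": -1}])

```text
clock: 3.9
position: [0.4934, -0.0675, 0.0292]
ee_rot: [0.046, 2.977, -0.004]
force: [-8.7, 0.1, 6.4]
width: 1.004
```

```bash
python3 - <<'E'
from plan import *
b=arm.get_image("top");cv2.imwrite("pics/t2.png",cv2.resize(b[110:310,200:520],(800,500),interpolation=cv2.INTER_CUBIC))
show([])
E
```

```text
3.95 [ 0.4952 -0.0675  0.0294] [-2.8 -0.4 -0.8]
```

View pics/t2.png

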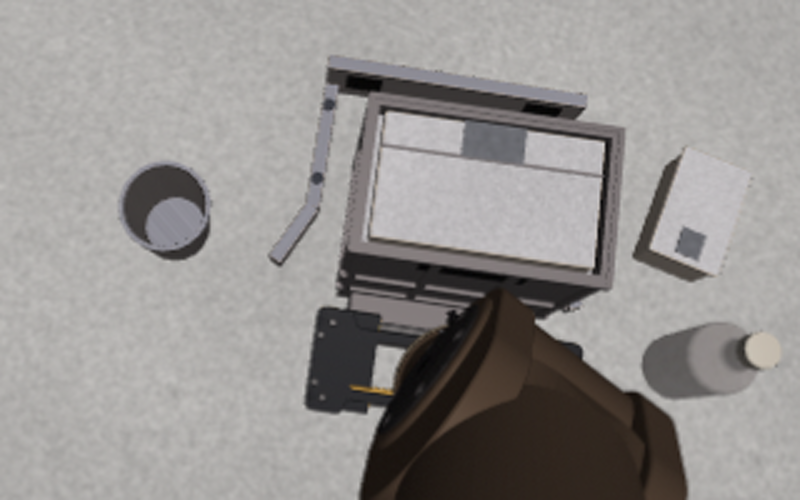

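The crate has slid forward upright. The rim corners in the crop are (372,94), (626,128), (613,289) and (347,247).

```bash
cat >> plan.py <<'E'
bay=np.array([.6657,-.0656])
def rim(c,s=2.5,o=(200,110)):
    P=[at("top",np.array(p)/s+o,.227)[:2] for p in c];m=np.mean(P,0)-bay;k=np.array([[np.cos(Y),np.sin(Y)],[-np.sin(Y),np.cos(Y)]])
    for a,b in((0,1),(3,2)):
        d=P[a]-P[b];print("yaw-bay",round(np.arctan2(-d[0],d[1])-Y,3),"len",np.linalg.norm(d).round(3))
    print("crate in bay",(k@m).round(4),"TCP in bay",(k@(arm.observe()["position"][:2]-bay)).round(4))
E
python3 - <<'E'
from plan import *
rim([(372,94),(626,128),(613,289),(347,247)])
E
```

```text
yaw-bay 0.007 len 0.164
yaw-bay -0.014 len 0.167
crate in bay [-0.0753 -0.0086] TCP in bay [-0.1704 -0.007 ]
```

jog_arm(moves=[{"xyz": [-0.14, 0.02, 0.04], "twist": [0, 0, 0], "grip": -1}, {"xyz": [-0.28, 0.04, 0.07], "twist": [0, 0, 0], "grip": -1}, {"xyz": [-0.42, 0.05, 0.1], "twist": [0, 0, 0], "grip": -1}, {"xyz": [-0.56, 0.07, 0.13], "twist": [0, 0, 0], "grip": -1}, {"xyz": [-0.7, 0.09, 0.16], "twist": [0, 0, 0], "grip": -1}])

```text
clock: 4.58
position: [0.5367, -0.0637, 0.0268]
ee_rot: [0.046, 2.977, -0.005]
force: [-9.1, -0.6, 6.9]
width: 1.002
```

jog_arm(moves=[{"xyz": [-0.1, 0.01, 0.02], "twist": [0, 0, 0], "grip": -1}, {"xyz": [-0.19, 0.02, 0.03], "twist": [0, 0, 0], "grip": -1}, {"xyz": [-0.27, 0.03, 0.05], "twist": [0, 0, 0], "grip": -1}, {"xyz": [-0.34, 0.03, 0.06], "twist": [0, 0, 0], "grip": -1}, {"xyz": [-0.4, 0.03, 0.07], "twist": [0, 0, 0], "grip": -1}])

```text
clock: 5.2
position: [0.5614, -0.0623, 0.0266]
ee_rot: [0.045, 2.977, -0.005]
force: [-7.3, 0.0, 3.9]
width: 0.998
```

```bash
python3 - <<'E'
from plan import *
b=arm.get_image("top");cv2.imwrite("pics/t3.png",cv2.resize(b[110:310,200:520],(800,500),interpolation=cv2.INTER_CUBIC))
show([]);print(Ro.from_rotvec(arm.observe()["ee_rot"]).as_matrix().round(3))
E
```

```text
5.25 [ 0.5621 -0.0623  0.0267] [-5.1  0.2  1.3]
[[-0.986  0.03   0.165]
 [ 0.03   1.    -0.006]
 [-0.165 -0.001 -0.986]]
```

View pics/t3.png

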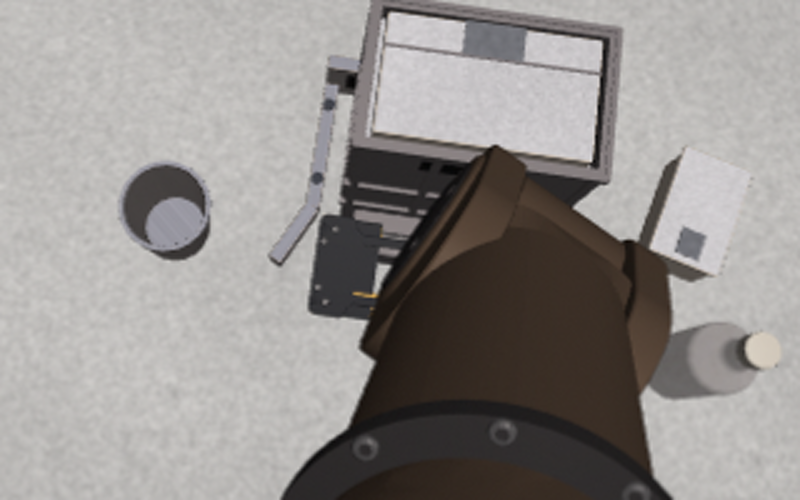

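The crate is well into the bay and the bystanders look unmoved. I'll creep on until the force rises at the stop.

jog_arm(moves=[{"xyz": [-0.04, 0, 0.01], "twist": [0, 0, 0], "grip": -1}, {"xyz": [-0.07, 0.0, 0.01], "twist": [0, 0, 0], "grip": -1}, {"xyz": [-0.1, 0.0, 0.02], "twist": [0, 0, 0], "grip": -1}, {"xyz": [-0.13, 0.0, 0.02], "twist": [0, 0, 0], "grip": -1}])

```text
clock: 5.75
position: [0.5677, -0.0624, 0.0264]
ee_rot: [0.045, 2.979, -0.004]
force: [-15.1, 0.9, 10.1]
width: 0.999
```

jog_arm(moves=[{"xyz": [-0.02, 0, 0.0], "twist": [0, 0, 0], "grip": -1}, {"xyz": [-0.04, 0.0, 0.01], "twist": [0, 0, 0], "grip": -1}])

```text
clock: 6.0
position: [0.5679, -0.0624, 0.0258]
ee_rot: [0.046, 2.983, -0.003]
force: [-21.4, 1.3, 16.8]
width: 1.003
```

The tool stalled at x=0.568 while the force rose to 21 N, so the crate is against the stop. I'll withdraw straight back, then up.

jog_arm(moves=[{"xyz": [0.1, 0, -0.02], "twist": [0, 0, 0], "grip": -1}, {"xyz": [0.4, 0.0, -0.08], "twist": [0, 0, 0], "grip": -1}, {"xyz": [0.9, 0.0, -0.17], "twist": [0, 0, 0], "grip": -1}, {"xyz": [1.5, 0.0, -0.27], "twist": [0, 0, 0], "grip": -1}, {"xyz": [2.1, 0.0, -0.4], "twist": [0, 0, 0], "grip": -1}])

```text
clock: 6.62
position: [0.4455, -0.0589, 0.03]
ee_rot: [0.044, 2.971, -0.006]
force: [0.5, -1.4, 0.3]
width: 1.001
```

jog_arm(moves=[{"xyz": [0, 0, -0.9], "twist": [0, 0, 0], "grip": -1}, {"xyz": [0, 0.0, -1.8], "twist": [0, 0, 0], "grip": -1}, {"xyz": [0, 0.7, -2.6], "twist": [0, 0, 0], "grip": -1}, {"xyz": [0, 1.6, -3.0], "twist": [0, 0, 0], "grip": -1}, {"xyz": [0, 2.5, -3.0], "twist": [0, 0, 0], "grip": -1}])

```text
clock: 7.25
position: [0.4214, 0.0927, 0.2095]
ee_rot: [0.047, 2.967, -0.0]
force: [1.2, 0.9, 0.3]
width: 0.998
```

jog_arm(moves=[{"xyz": [0, 0.9, 0], "twist": [0, 0, 0], "grip": -1}, {"xyz": [0, 1.8, 0], "twist": [0, 0, 0], "grip": -1}, {"xyz": [0, 2.6, 0], "twist": [0, 0, 0], "grip": -1}, {"xyz": [0, 3.0, 0], "twist": [0, 0, 0], "grip": -1}, {"xyz": [0, 3.0, 0], "twist": [0, 0, 0], "grip": -1}])

```text
clock: 7.88
position: [0.4258, 0.2719, 0.2066]
ee_rot: [0.041, 2.971, -0.006]
force: [-0.8, -1.1, 0.4]
width: 0.996
```

```bash
python3 - <<'E'
from plan import *
b=arm.get_image("top");cv2.imwrite("pics/t4.png",cv2.resize(b[90:290,200:520],(800,500),interpolation=cv2.INTER_CUBIC))
a=arm.get_image("scene");cv2.imwrite("pics/s4.png",a[50:300,130:450])
show([])
E
```

```text
7.975 [0.4259 0.2693 0.2066] [ 0.3 -0.6  0.1]
```

View pics/t4.png

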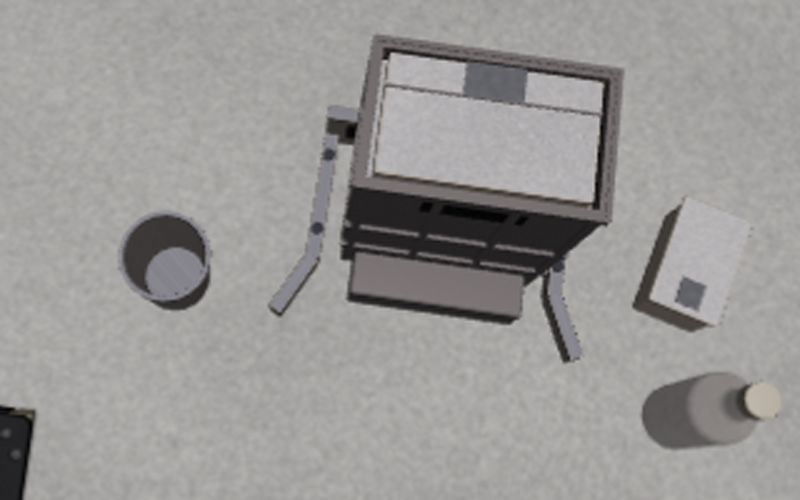

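View pics/s4.png

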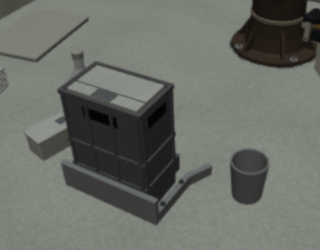

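The crate stands in the bay against the stop. Its rim corners in the crop are (376,36), (623,70), (608,221) and (352,179), and the step's near top edge runs (349,298)-(520,320). The bystanders are where they were and the arm is clear.

```bash
python3 - <<'E'
from plan import *
rim([(376,36),(623,70),(608,221),(352,179)],o=(200,90))
m=[at("top",np.array(p)/2.5+[200,90],.042)[:2] for p in((349,298),(520,320))];d=m[0]-m[1]
k=np.array([[np.cos(Y),np.sin(Y)],[-np.sin(Y),np.cos(Y)]])
print("step->crate in bay",k@(np.mean(m,0)-bay)+[.086,0],np.arctan2(-d[0],d[1])-Y)
E
```

```text
yaw-bay 0.001 len 0.164
yaw-bay -0.023 len 0.165
crate in bay [-0.0004 -0.001 ] TCP in bay [-0.2497  0.3275]
step->crate in bay [-0.00424626 -0.00135164] 0.014891231130162058
```

Both estimates fall inside the limits, so I'm handing in.

```bash
python3 -c "
from cell import arm
print(arm.observe()['dq'].round(3));print(arm.sign_off())"
```

```text
[ 0.01  -0.011  0.008  0.01  -0.001 -0.002  0.   ]
the job is handed in; nothing more can be done
None
```

I pushed the crate about 133 mm into the bay with the open fingers low on its foot step. I stopped when the tool stalled at the back stop with about 21 N of push, then backed the arm out and clear. The job was handed in at about 8 s on the robot's clock.

- **Crate position:** The rim in the last top image puts the crate 0.4 mm short of home and 1 mm off the middle line. The step edge puts it 4 mm short and 1.4 mm off. The two differ by about 4 mm, but both are within the 10 mm and 25 mm limits.
- **Squareness:** The yaw readings ranged from -0.023 to +0.015 rad, against a limit of 0.10 rad.
- **Crate and bystanders:** In the pictures the crate stands upright, and the bottle, cup and small box look unmoved. I judged both by eye and did not measure them.
- **Arm:** The force reading was near zero once the arm was clear.

The sign-off gave no verdict. The only oddity was an upward force of up to 17 N on the tool at the stop, probably friction against the step face.

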